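# Stop the test fixture rocking with a wedge

### The arm

A 6-joint arm with a two-finger parallel gripper is mounted at the origin on the work surface. World frame = base frame: x ahead of the robot, y to its left, z up, the work surface at z = 0. Lengths are in m, angles in rad, forces in N, time in s.
With the tool pointing down it reaches from about 0.275 to 0.85 m from the base axis. Payload 19 kg.
Tool frame: the origin (TCP) lies on the centre line of the jaws, within the pads' length; the fingertips stand ctrl.finger_overhang ahead of it and the grasp point (between the pads) lies 5 mm behind it (ctrl.finger_overhang is the distance from the TCP to the fingertips, in m); z points along the fingers, y is the line along which they close (so a half turn about z gives the same grasp; the last joint's range is limited). The gripper opens to 85 mm and grips with 20 to 120 N. Pads are 22 mm wide; open, the fingers measure 114 mm over their backs; the gripper's body (76 mm by 85 mm) begins 54 mm behind the grasp point. The pads swing forward as they close: fully open they stand 13 mm farther back than shut.
Start: joints at [-1.475, 0.15, 1.437, -0, 1.554, -0.134], TCP at [0.131, -0.56, 0.211] pointing down, gripper open.
Joint ranges: [-2.8, 2.8], [-0.68, 2.1], [0.12, 2.68], [-1.39, 4.53], [0.16, 2.79], [-2.81, 2.81]. Speed limits (rad/s): [1.89, 1.89, 2.22, 3.01, 3.01, 3.01].

### API

Orientations are given as a unit quaternion [x, y, z, w].
In Python, from rig import ctrl gives the robot as it stands.
- The arm moves only by the tool servo_tool, never from a script. Its argument "rows" is a list of rows, each a list of 3 entries, a list of its own where there are three numbers: the closure, from 0 (fully open) to 1 (shut), then the shift along the world's x, y, z in m, then the turn, a rotation vector about the world's x, y, z in degrees. In form: [[grip, [x, y, z], [rx, ry, rz]], ...]. A call has 1 to 10 rows; each row shifts and turns the commanded pose from where the row before left it; what a row does not reach is not made up. A row lasts 1/10 s, in which the tool goes at most 50 mm and 8.59 degrees, less where a joint would pass 70% of its speed; a pose out of reach is approached as far as the arm can. A call with a gripper value outside its range is refused whole. The fingers move at their own pace and stop on an object; the grip force is fixed at half the most. Time passes only in rows, so rows that do not move let the fingers close. It gives the time, the measured TCP pose, the force, the opening and the grip force at its end, in the units of the state.
- ctrl.read_state(): the state, without advancing time (a new reading comes with each control period).
- ctrl.get_image(name): name is "side" or "top" or "wrist"; returns a dict with "image" (384x512x3 uint8, red, green, blue), "K" (3x3 intrinsics, pixels), "rvec" (rotation vector, rad) and "tvec" (3), from world to camera coordinates, as OpenCV has them; the wrist camera has in their place "tool_from_camera" (4x4, takes a point from camera to tool coordinates, whose origin is the TCP and whose axes are the flange's). Camera axes: x right, y down, z forward; pixel columns grow to the right and rows downward; lengths in m; the calibration is good to about 2 mm. A picture is of the moment at which its call begins: read the wrist's pose just before it. There is no depth.
- ctrl.finish_job(): hands the job in; it is judged then, once.
The state is a dict: "clock": time; "joint_pos": joint angles; "dq": joint speeds; "joint_torque": joint torques, N m; "tcp_pos": TCP position; "orientation": TCP orientation; "force": force on the tool from outside, world axes, zero at the start; "torque": the same for the moment, N m; "width": finger opening in m; "gripper_force": force on a finger pad.
Only numpy, scipy, OpenCV 4.12 (cv2) and the standard library are available. Lean on these libraries where they do the work, as an engineer would, in place of code of your own. Each camera call takes 0.05 s, during which the arm holds its last target. There are 200 camera calls.

### The job

The test fixture rocks because the foot under its near left corner is screwed in too short: push the grey plastic wedge along the bench, thin end first, under that foot until the gap is just filled and the corner no longer dips. Only push and press with the fingertips: do not pick up or tip the wedge or the fixture, do not shove the fixture along the bench, and leave the other things where they are. Finish while still pressing straight down, firmly (about a kilo's worth), on the rubber pad on top of that corner, with the wedge carrying it and the fixture staying level.

Things in the scene. Friction and masses are not known exactly. Their poses are not given: they have to be found in the camera images.
- fixture: Rocking test fixture, loose, about 1.6 kg: aluminium box 170 (x) by 220 mm (y), underside 18 and top 62 mm above the bench, on four round feet; black upright to 187 mm high on its far right part. Origin: under its centre, at bench level; x points from front (robot side) to back, y left, z up. It stands level; over about 3 N on its near left corner (-x, +y) makes that corner dip.
- foot_spot (a point): Point straight below the short foot's centre, at bench level, 63 mm in front and 88 mm left of the fixture's origin (22 mm in from the box's front and left faces). The short foot is round, 22 mm across, flat below; its underside hangs 5 to 9 mm above the bench (varies from run to run, not told) and does not yield.
- corner_pad: Black rubber pad 46 x 46 mm, 6 mm thick, fixed on top of the box over the short foot (one of four alike, one on each corner). Origin: centre of its underside. Axes as the fixture's.
- pad_top (a point): Centre of that pad's top face, 68 mm above the bench when the fixture is level: where to press.
- wedge: Loose grey plastic wedge, about 100 g, lying flat left of the fixture, thin end roughly towards the short foot: 120 mm long (x), 50 mm wide (y), 18 mm high at the heel, falling evenly to 2 mm at the thin end. It slides at under 1 N; once it bites, over about 6 N slides the fixture too. Origin: centre of its underside; x points from heel to thin end, z up.
- wedge_tip (a point): Middle of the wedge's thin edge, at bench level, 60 mm ahead of the wedge's origin.
- wedge_heel (a point): Centre of the wedge's upright heel face (50 mm wide, 18 mm high), 60 mm behind the wedge's origin and 9 mm above the bench: where to push.
- plug: Bystander, loose, to be left alone: black cable plug standing on end, 28 mm across, 45 mm high, in front of the fixture (robot side). Origin: centre of its underside.
- screwdriver: Bystander, loose, to be left alone: screwdriver lying flat, 150 mm long, in front of the fixture. Origin: centre of its underside.
- block: Bystander, loose, to be left alone: plain steel block 30 x 30 x 20 mm, left of the fixture, past the wedge's lane. Origin: centre of its underside.
- jar: Bystander, loose, to be left alone: small clear jar with a white cap, 42 mm across, 50 mm high, left of the fixture and farther back. Origin: centre of its underside.
- tray: Bystander, loose, to be left alone: shallow black open tray 90 x 70 x 20 mm, right of the fixture. Origin: centre of its underside.
- tweezers: Bystander, loose, to be left alone: steel tweezers lying flat, 110 mm long, up to 6 mm high, right of the fixture. Origin: centre of its underside.
- collar: Bystander, loose, to be left alone: brass ring 40 mm across, 14 mm high, behind the fixture. Origin: centre of its underside.
Not all that is in view belongs to the job. Of the things that look like the wedge, the largest one is meant.

How it is judged:
By the outcome, as a careful person would: the job done as asked, in the order asked, and still so for the second after the job is handed in, while the arm keeps its last pose, push and grip.
It also fails if it takes over 48 s, if anything falls off the work surface, if the arm or the gripper's body presses on something with over 40 N, if the wrist force passes 120 N, or if a joint passes its speed limit or range.

## Working session

There is one attempt and no reset: what is moved stays moved. The work goes in short steps, Python scripts to look and compute and a tool call to move; the robot and the scene stay as the last step left them, time stands still between calls to the robot, and variables do not carry over. Pictures are saved under pics/ and viewed, at most 10 in all, crops included, and the job is handed in when it is done.

Besides the shell and the picture viewer there is one more tool, called after "Emit:" as a command line: name --argument value ..., lists and objects as JSON in quotes. servo_tool: Moves the arm, as the interface text tells. Its arguments: {"type":"object","properties":{"rows":{"type":"array","items":{"type":"array"}}},"required":["rows"]}

```bash
mkdir -p pics; cat > h.py <<'E'
import numpy as np, cv2
from rig import ctrl
def cam(n):
    d=ctrl.get_image(n); return d
def ray(d,uv):
    R=cv2.Rodrigues(np.array(d["rvec"],float))[0]; t=np.array(d["tvec"],float).ravel()
    p=np.linalg.inv(np.array(d["K"]))@np.array([uv[0],uv[1],1.])
    return -R.T@t, R.T@p
def onplane(d,uv,z):
    c,r=ray(d,uv); return c+r*(z-c[2])/r[2]
def proj(d,P):
    return cv2.projectPoints(np.array(P,float).reshape(-1,3),np.array(d["rvec"],float),np.array(d["tvec"],float),np.array(d["K"],float),None)[0].reshape(-1,2)
def save(n,im): cv2.imwrite("pics/"+n,cv2.cvtColor(im,cv2.COLOR_RGB2BGR))
E
python3 - <<'E'
from h import *
import pickle
ds={}
for n in("top","side"):
    d=cam(n); ds[n]=d; save(n+"0.png",cv2.resize(d["image"],(800,600),interpolation=cv2.INTER_CUBIC))
    print(n,np.round(ray(d,(256,192)),3).tolist(), np.round(onplane(d,(256,192),0),3))
pickle.dump(ds,open("d0.pkl","wb"))
s=ctrl.read_state(); print(s, ctrl.finger_overhang)
E
```

```text
top [[0.506, 0.016, 0.855], [0.094, -0.031, -0.995]] [ 0.586 -0.011  0.   ]
side [[0.513, 0.778, 0.59], [0.083, -0.84, -0.536]] [ 0.604 -0.148  0.   ]
{'clock': 0.1, 'joint_pos': array([-1.47501601e+00,  1.50920777e-01,  1.43792897e+00, -6.40099132e-06,
        1.55380493e+00, -1.33989233e-01]), 'dq': array([-0.00177454, -0.00106024, -0.00128568, -0.00054548,  0.00079512,
       -0.00086375]), 'joint_torque': array([ 5.79634187e-03, -7.14381695e+01, -5.71788204e+01, -9.10294432e-06,
        7.08421736e-03,  2.45853352e-05]), 'tcp_pos': array([ 0.13092001, -0.55965631,  0.21086343]), 'orientation': array([ 9.93407853e-01,  1.14632263e-01,  6.94464222e-06, -5.30975327e-04]), 'force': array([-0.01625321,  0.22568152, -0.40392492]), 'torque': array([-0.04477016,  0.01166068,  0.00685366]), 'gripper_force': 0.0, 'width': 0.08543025288560228} 0.014
```

View pics/top0.png

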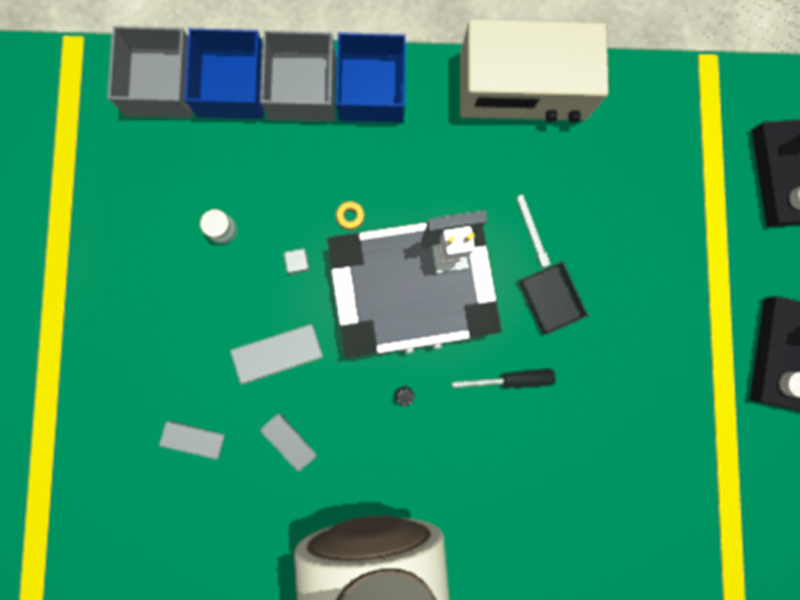

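View pics/side0.png

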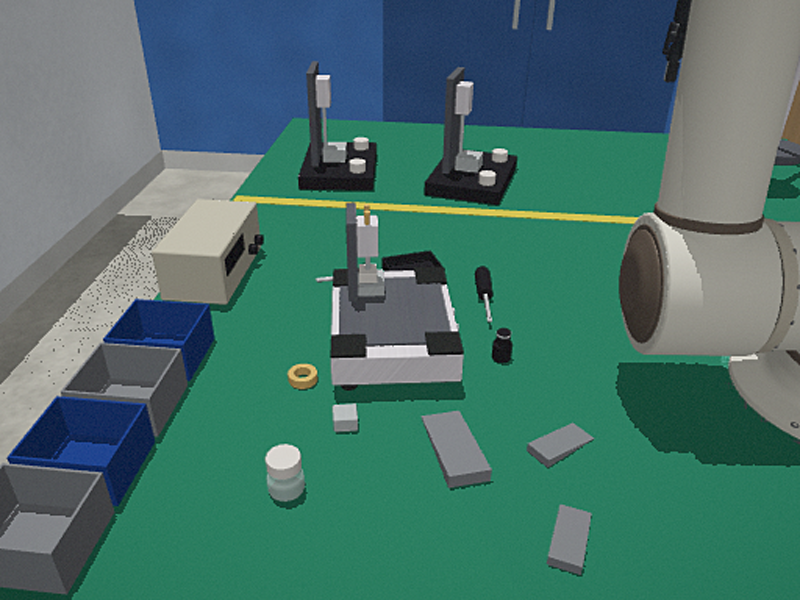

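The top view (800x600) shows three wedge-like pieces: a large grey one at (277,354), and small ones at (191,440) and (288,442). I choose the large one, left of the fixture, whose short-foot corner pad is at (357,338). In the side view the same wedge is at (457,448), with its heel towards the camera at (470,480), and the pad at (443,342).

```bash
python3 - <<'E'
from h import *
import pickle
ds=pickle.load(open("d0.pkl","rb"))
d=ds["top"]; im=d["image"]; hsv=cv2.cvtColor(im,cv2.COLOR_RGB2HSV)
# wedge
m=((hsv[...,1]<60)&(hsv[...,2]>90)).astype(np.uint8)
n,l,st,c=cv2.connectedComponentsWithStats(m)
for i in range(1,n):
    if 100<st[i,4]<5000: print(i,st[i].tolist(),c[i].round(1))
i=l[int(354*.64),int(277*.64)]
cs=max(cv2.findContours((l==i).astype(np.uint8),0,1)[0],key=cv2.contourArea)
box=cv2.boxPoints(cv2.minAreaRect(cs)); ap=cv2.approxPolyDP(cs,4,True)[:,0]
print("box",box.round(1).tolist(),ap.tolist())
for p in ap: print(p,onplane(d,p,.018)[:2].round(4),onplane(d,p,.002)[:2].round(4))
# dark pads
m=(hsv[...,2]<62).astype(np.uint8)
n,l,st,c=cv2.connectedComponentsWithStats(m)
for i in range(1,n):
    if 60<st[i,4]<5000: print("dark",i,st[i].tolist(),c[i].round(1),onplane(d,c[i],.068)[:2].round(4))
crop=im[190:260,135:330]; a=cv2.resize(crop,None,fx=4,fy=4,interpolation=cv2.INTER_CUBIC)
s=ds["side"]["image"][195:320,200:325]; b=cv2.resize(s,None,fx=2.5,fy=2.5,interpolation=cv2.INTER_CUBIC)
o=np.zeros((a.shape[0]+b.shape[0],a.shape[1],3),np.uint8);o[:a.shape[0]]=a;o[a.shape[0]:,:b.shape[1]]=b
save("crop0.png",o)
E
```

```text
3 [331, 125, 21, 46, 219] [340.9 148.5]
4 [128, 134, 22, 20, 333] [138.6 143.9]
6 [182, 160, 15, 15, 186] [189.1 166.7]
7 [148, 208, 58, 37, 1198] [176.5 226.2]
8 [499, 238, 13, 17, 174] [505.9 245.4]
9 [289, 242, 34, 6, 102] [306.1 244.6]
16 [167, 265, 35, 36, 562] [184.1 282.7]
17 [103, 270, 40, 23, 593] [122.4 281.1]
19 [188, 333, 99, 51, 2851] [239.6 367.1]
box [[147.10000610351562, 224.3000030517578], [199.0, 207.0], [206.0, 228.0], [154.10000610351562, 245.3000030517578]] [[199, 208], [148, 224], [154, 244], [204, 228]]
[199 208] [0.5463 0.1192] [0.547  0.1211]
[148 224] [0.5086 0.2325] [0.5087 0.2367]
[154 244] [0.4642 0.2173] [0.4634 0.2212]
[204 228] [0.5011 0.1066] [0.5011 0.1083]
dark 1 [304, 62, 41, 7, 237] [323.4  65.3] [ 0.8697 -0.1575]
dark 4 [481, 77, 31, 68, 1685] [497.5 108.3] [ 0.7791 -0.5548]
dark 18 [356, 169, 19, 35, 137] [365.4 185.6] [ 0.5978 -0.248 ]
dark 19 [333, 180, 18, 33, 81] [341.  197.3] [ 0.5712 -0.194 ]
dark 20 [479, 190, 33, 73, 1742] [496.5 225.1] [ 0.5151 -0.5371]
dark 41 [322, 237, 33, 11, 264] [338.6 242. ] [ 0.475  -0.1876]
dark 45 [198, 330, 77, 26, 575] [232.5 338.2] [0.2754 0.0364]
```

View pics/crop0.png

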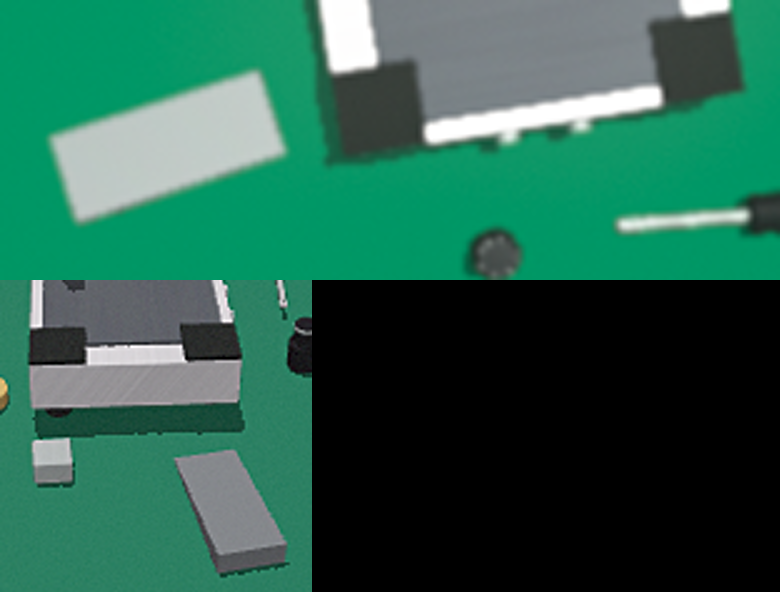

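The crop confirms the choice: the large wedge has its heel at the left and its thin end towards the near-left pad, which is at crop (375,110). Next I measure the fixture.

```bash
cat > m.py <<'E'
from h import *
def pads(d):
    im=d["image"]; v=im.max(2).astype(int)
    m=((v<66)).astype(np.uint8); m=cv2.morphologyEx(m,cv2.MORPH_OPEN,np.ones((5,5),np.uint8))
    n,l,st,c=cv2.connectedComponentsWithStats(m); out=[]
    for i in range(1,n):
        if 200<st[i,4]<1200 and 190<c[i][0]<340 and 130<c[i][1]<240:
            cs=cv2.findContours((l==i).astype(np.uint8),0,1)[0][0]; r=cv2.minAreaRect(cs); out.append((st[i].tolist(),c[i],r))
    return out
def wedge(d):
    """tip, heel from green/grey boundary, half-way level by upsampling"""
    im=cv2.resize(d["image"],None,fx=4,fy=4,interpolation=cv2.INTER_CUBIC); hsv=cv2.cvtColor(im,cv2.COLOR_RGB2HSV)
    m=((hsv[...,1]<125)&(hsv[...,2]>90)).astype(np.uint8)
    n,l,st,c=cv2.connectedComponentsWithStats(m)
    i=l[227*4,176*4]; cs=max(cv2.findContours((l==i).astype(np.uint8),0,1)[0],key=cv2.contourArea)
    return cv2.approxPolyDP(cs,10,True)[:,0]/4-.375
E
python3 - <<'E'
from m import *
import pickle
ds=pickle.load(open("d0.pkl","rb")); d=ds["top"]
for s,c,r in pads(d):
    print(s,c.round(1),"rect",np.round(r[0],1),np.round(r[1],1),round(r[2],1),onplane(d,r[0],.068)[:2].round(4), [onplane(d,p,.068)[:2].round(4).tolist() for p in cv2.boxPoints(r)])
w=wedge(d); print(w)
for p in w: print(onplane(d,p,.018)[:2].round(4),onplane(d,p,.002)[:2].round(4))
# white strips of the fixture top
im=d["image"]; m=(im.min(2)>215).astype(np.uint8); n,l,st,c=cv2.connectedComponentsWithStats(m)
for i in range(1,n):
    if st[i,4]>100 and 200<c[i][0]<330: 
        cs=cv2.findContours((l==i).astype(np.uint8),0,1)[0][0]; r=cv2.minAreaRect(cs)
        print("white",c[i].round(1),[onplane(d,p,.062)[:2].round(4).tolist() for p in cv2.boxPoints(r)])
# patch values around pad
print(im[215,205:245].max(1)); print(im[195:240,230].max(1))
E
```

```text
[211, 151, 20, 19, 326] [220.6 160.1] rect [220.5 160.1] [17.7 18.5] 81.9 [0.6485 0.0694] [[0.6645, 0.0923], [0.6711, 0.0526], [0.6325, 0.0464], [0.6261, 0.086]]
[301, 195, 18, 19, 283] [309.5 204.6] rect [309.5 204. ] [18. 17.] 90.0 [ 0.5557 -0.1249] [[0.575, -0.1064], [0.5756, -0.1435], [0.5365, -0.1433], [0.536, -0.1064]]
[220, 207, 20, 21, 355] [229.3 217. ] rect [229.1 216.8] [19.1 19.2] 80.5 [0.5258 0.0484] [[0.5423, 0.0724], [0.5496, 0.0319], [0.5095, 0.0245], [0.5023, 0.0648]]
[[199.875 207.875]
 [147.375 223.375]
 [153.375 244.875]
 [204.875 228.875]]
[0.5466 0.1172] [0.5473 0.1191]
[0.51  0.234] [0.5101 0.2382]
[0.4622 0.2186] [0.4614 0.2225]
[0.4992 0.1046] [0.4991 0.1063]
white [251.2 147.7] [[0.6752, 0.0503], [0.6914, -0.0427], [0.6818, -0.0442], [0.6656, 0.0487]]
white [302.8 167.6] [[0.6732, -0.0593], [0.7006, -0.0999], [0.6, -0.1647], [0.5734, -0.1241]]
white [220.4 189. ] [[0.6227, 0.0875], [0.6269, 0.0632], [0.5497, 0.0498], [0.5457, 0.0739]]
white [270.7 218.2] [[0.5182, 0.0218], [0.5405, -0.1026], [0.5261, -0.105], [0.504, 0.0192]]
white [241.3 365.1] [[0.2334, 0.0861], [0.2402, -0.0491], [0.2062, -0.0512], [0.1997, 0.0834]]
[152 151 152 153 153 153 152 151 139 110  96  95  93  86  69  63  63  63
  61  64  62  63  63  63  63  62  63  63  61  63  63  62  62  63  72 100
 128 133 133 133]
[132 131 131 131 130 128 128 129 129 126 106  77  62  63  63  63  64  62
  62  64  62  63  62  63  62  62  62  61  61  62  60  63  73  87 103 134
 150 152 152 152 151 152 152 152 151]
```

NL pad is at (0.526, 0.048). The pad spacings come out at 124.5 and 176 mm (expected 126 and 176), and the fixture yaw is 9.75°. The wedge measures 119.5 x 50 mm, with heel (0.486, 0.226), tip (0.523, 0.113) and direction -71.9°. The foot is 17 mm off its line on the robot side, so I first nudge the wedge's far side near the tip by about 6 mm to turn it towards -77.4°. Bystanders are clear of that path.

Emit:
servo_tool --rows '[[1, [0.0215, 0.036, 0], [0, 0, 4.75]], [1, [0.0215, 0.036, 0], [0, 0, 4.75]], [1, [0.0215, 0.036, 0], [0, 0, 4.75]], [1, [0.0215, 0.036, 0], [0, 0, 4.75]], [1, [0.0215, 0.036, 0], [0, 0, 4.75]], [1, [0.0215, 0.036, 0], [0, 0, 4.75]], [1, [0.0215, 0.036, 0], [0, 0, 4.75]], [1, [0.0215, 0.036, 0], [0, 0, 4.75]], [1, [0.0215, 0.036, 0], [0, 0, 4.75]], [1, [0.0215, 0.036, 0], [0, 0, 4.75]]]'

```text
clock: 1.1
tcp_pos: [0.3463, -0.1982, 0.2113]
orientation: [0.862, 0.506, 0.0, 0.0]
force: [0.6, -1.0, 0.0]
width: -0.0002
gripper_force: 0.0
```

Emit:
servo_tool --rows '[[1, [0.0215, 0.036, 0], [0, 0, 4.75]], [1, [0.0215, 0.036, 0], [0, 0, 4.75]], [1, [0.0215, 0.036, 0], [0, 0, 4.75]], [1, [0.0215, 0.036, 0], [0, 0, 4.75]], [1, [0.0215, 0.036, 0], [0, 0, 4.75]], [1, [0.0215, 0.036, 0], [0, 0, 4.75]], [1, [0.0215, 0.036, 0], [0, 0, 4.75]], [1, [0.0215, 0.036, 0], [0, 0, 4.75]], [1, [0.0215, 0.036, 0], [0, 0, 4.75]], [1, [0.0215, 0.036, 0], [0, 0, 4.75]]]'

```text
clock: 2.1
tcp_pos: [0.5615, 0.1619, 0.211]
orientation: [0.585, 0.811, -0.0, -0.0]
force: [0.6, 0.1, -0.5]
width: 0.0001
gripper_force: 0.0
```

Emit:
servo_tool --rows '[[1, [0, 0, -0.04], [0, 0, 0]], [1, [0, 0, -0.04], [0, 0, 0]], [1, [0, 0, -0.04], [0, 0, 0]], [1, [0, 0, -0.03], [0, 0, 0]], [1, [0, 0, 0], [0, 0, 0]], [1, [0, 0, 0], [0, 0, 0]]]'

```text
clock: 2.7
tcp_pos: [0.5611, 0.1602, 0.0621]
orientation: [0.587, 0.81, -0.0, -0.0]
force: [0.7, 0.0, 1.0]
width: 0.0002
gripper_force: 0.0
```

Emit:
servo_tool --rows '[[1, [0, 0, -0.015], [0, 0, 0]], [1, [0, 0, -0.01], [0, 0, 0]], [1, [0, 0, -0.01], [0, 0, 0]], [1, [0, 0, -0.005], [0, 0, 0]], [1, [0, 0, -0.002], [0, 0, 0]], [1, [0, 0, -0.002], [0, 0, 0]], [1, [0, 0, 0], [0, 0, 0]], [1, [0, 0, 0], [0, 0, 0]]]'

```text
clock: 3.5
tcp_pos: [0.5611, 0.1602, 0.0176]
orientation: [0.587, 0.81, 0.0, 0.0]
force: [0.8, -0.4, 0.2]
width: -0.0002
gripper_force: 0.0
```

```bash
python3 - <<'E'
from h import *
print(ctrl.read_state()["tcp_pos"], ctrl.read_state()["force"])
d=cam("side"); save("s1.png",cv2.resize(d["image"][180:330,180:380],(800,600),interpolation=cv2.INTER_CUBIC))
E
```

```text
[0.56110377 0.16017298 0.0176453 ] [ 0.82022346 -0.44668806  0.23224943]
```

View pics/s1.png

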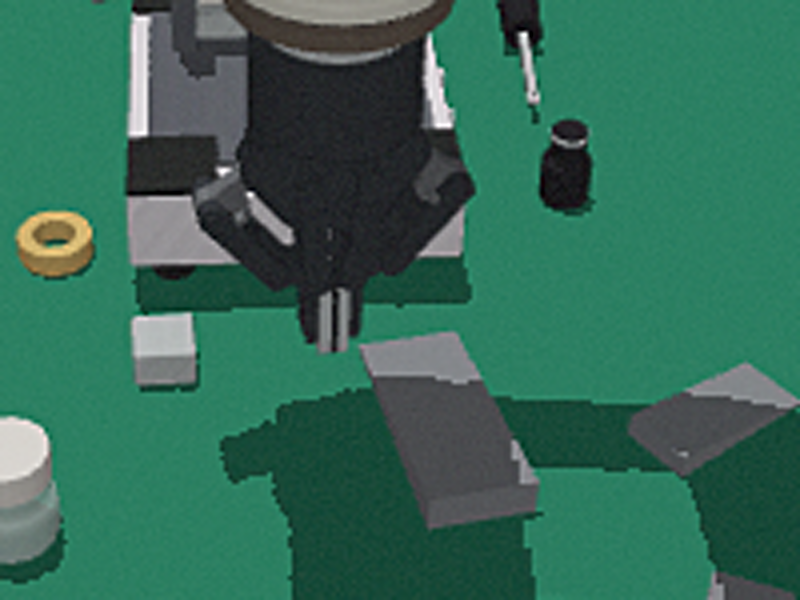

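The fingertips, at crop (333,350), stand just clear of the bench next to the wedge's tip end, and the wedge is undisturbed. The gap is about 11 mm, so I push about 17.5 mm along -n.

Emit:
servo_tool --rows '[[1, [-0.004, -0.0013, 0], [0, 0, 0]], [1, [-0.004, -0.0013, 0], [0, 0, 0]], [1, [-0.002, -0.0007, 0], [0, 0, 0]], [1, [-0.002, -0.0007, 0], [0, 0, 0]], [1, [-0.002, -0.0007, 0], [0, 0, 0]], [1, [-0.0015, -0.0005, 0], [0, 0, 0]], [1, [-0.0012, -0.0004, 0], [0, 0, 0]], [1, [0, 0, 0], [0, 0, 0]]]'

```text
clock: 4.35
tcp_pos: [0.5441, 0.1545, 0.0174]
orientation: [0.587, 0.81, -0.0, -0.0]
force: [0.5, -0.2, -0.1]
width: -0.0002
gripper_force: 0.0
```

Emit:
servo_tool --rows '[[1, [0.01, 0.003, 0], [0, 0, 0]], [1, [0.01, 0.003, 0], [0, 0, 0]], [1, [0.01, 0.003, 0.03], [0, 0, 0]], [1, [0, 0.03, 0.04], [0, 0, 0]], [1, [-0.0, 0.04, 0.01], [0, 0, 0]], [1, [-0.02, 0.04, 0], [0, 0, 0]], [1, [-0.03, 0.03, 0], [0, 0, 0]], [1, [-0.03, 0.02, 0], [0, 0, 0]], [1, [0, 0, 0], [0, 0, 0]]]'

```text
clock: 5.25
tcp_pos: [0.4919, 0.3265, 0.0974]
orientation: [0.585, 0.811, -0.0, -0.0]
force: [1.2, -0.2, -0.5]
width: 0.0001
gripper_force: 0.0
```

```bash
cat > w.py <<'E'
from m import *
d=cam("top"); w=wedge(d)
ps=[onplane(d,p,.018)[:2] for p in w]
i=np.argsort([p[1] for p in ps]) # tip = smaller y
tip=np.mean([onplane(d,w[k],.002)[:2] for k in i[:2]],0); heel=np.mean([ps[k] for k in i[-2:]],0)
u=tip-heel; L=np.linalg.norm(u); u/=L; print(len(w),"tip",tip.round(4),"heel",heel.round(4),"L",L.round(4),"ang",np.degrees(np.arctan2(u[1],u[0])).round(1),"u",u.round(3))
for s,c,r in pads(d): print("pad",onplane(d,r[0],.068)[:2].round(4))
f=np.array([.5258,.0484])-tip; print("foot ahead",(f@u).round(4),"left",(f@[-u[1],u[0]]).round(4))
save("last.png",cv2.resize(d["image"],(800,600)))
s=ctrl.read_state(); print(s["clock"],s["tcp_pos"].round(4),s["force"].round(2))
E
python3 w.py
```

```text
4 tip [0.5235 0.1124] heel [0.4861 0.2263] L 0.1199 ang -71.8 u [ 0.312 -0.95 ]
pad [0.6486 0.0692]
pad [ 0.5556 -0.1229]
pad [0.5257 0.0481]
foot ahead 0.0615 left -0.0178
5.3 [0.4936 0.3253 0.0975] [ 0.61 -0.31  0.72]
```

No contact: the fingertips are narrower than I assumed (about 15 mm), and the wedge is unmoved. I repeat the nudge, going farther.

Emit:
servo_tool --rows '[[1, [0.02, -0.04, 0], [0, 0, 0]], [1, [0.022, -0.042, 0], [0, 0, 0]], [1, [0.01, -0.042, 0], [0, 0, 0]], [1, [0.01, -0.042, 0], [0, 0, 0]], [1, [0, 0, -0.04], [0, 0, 0]], [1, [0, 0, -0.03], [0, 0, 0]], [1, [0, 0, -0.008], [0, 0, 0]], [1, [0, 0, -0.002], [0, 0, 0]], [1, [0, 0, 0], [0, 0, 0]], [1, [0, 0, 0], [0, 0, 0]]]'

```text
clock: 6.3
tcp_pos: [0.5572, 0.1578, 0.0189]
orientation: [0.586, 0.81, 0.001, 0.001]
force: [0.5, -0.1, -0.7]
width: -0.0002
gripper_force: 0.0
```

Emit:
servo_tool --rows '[[1, [-0.004, -0.0013, -0.001], [0, 0, 0]], [1, [-0.004, -0.0013, 0], [0, 0, 0]], [1, [-0.003, -0.001, 0], [0, 0, 0]], [1, [-0.002, -0.0007, 0], [0, 0, 0]], [1, [-0.002, -0.0007, 0], [0, 0, 0]], [1, [-0.002, -0.0006, 0], [0, 0, 0]], [1, [-0.002, -0.0006, 0], [0, 0, 0]], [1, [0, 0, 0], [0, 0, 0]]]'

```text
clock: 7.1
tcp_pos: [0.537, 0.1513, 0.0164]
orientation: [0.587, 0.81, -0.0, -0.0]
force: [-0.4, 0.6, 0.4]
width: 0.0001
gripper_force: 0.0
```

Emit:
servo_tool --rows '[[1, [0.01, 0.003, 0], [0, 0, 0]], [1, [0.01, 0.003, 0], [0, 0, 0]], [1, [0.01, 0.003, 0.03], [0, 0, 0]], [1, [0, 0.03, 0.04], [0, 0, 0]], [1, [-0.0, 0.04, 0.01], [0, 0, 0]], [1, [-0.02, 0.04, 0], [0, 0, 0]], [1, [-0.03, 0.03, 0], [0, 0, 0]], [1, [-0.03, 0.02, 0], [0, 0, 0]], [1, [0, 0, 0], [0, 0, 0]]]'

```text
clock: 8.0
tcp_pos: [0.485, 0.3232, 0.0964]
orientation: [0.585, 0.811, -0.0, -0.0]
force: [0.5, -0.9, -0.0]
width: 0.0002
gripper_force: 0.0
```

```bash
python3 w.py
```

```text
4 tip [0.5232 0.1127] heel [0.4861 0.2263] L 0.1195 ang -71.9 u [ 0.31  -0.951]
pad [0.6485 0.0696]
pad [ 0.555  -0.1228]
pad [0.5258 0.0478]
foot ahead 0.0619 left -0.0175
8.05 [0.4866 0.3221 0.0966] [-0.32 -0.32  0.17]
```

```bash
python3 - <<'E'
from h import *
d=cam("side")
for z in(-.01,0,.0036,.008,.012,.02): print(z,((proj(d,[.5611,.1602,z])-[180,180])*4).round(0), ((proj(d,[.5611-.0035,.1602+.0105,z])-[180,180])*4).round(0))
for p,z in(((.5473,.1191),.002),((.4991,.1063),.002),((.51,.234),.018),((.4622,.2186),.018)): print(((proj(d,[*p,z])-[180,180])*4).round(0))
E
```

```text
-0.01 [[325. 413.]] [[331. 430.]]
0 [[326. 398.]] [[331. 414.]]
0.0036 [[326. 392.]] [[331. 409.]]
0.008 [[326. 386.]] [[331. 402.]]
0.012 [[326. 379.]] [[332. 395.]]
0.02 [[327. 367.]] [[332. 383.]]
[[362. 339.]]
[[460. 330.]]
[[428. 497.]]
[[539. 480.]]
```

```bash
python3 - <<'E'
from h import *
s=ctrl.read_state(); t=s["tcp_pos"]; print(t,s["width"])
o=[]
for n in("side","top"):
    d=cam(n); im=cv2.resize(d["image"],None,fx=2,fy=2,interpolation=cv2.INTER_CUBIC)
    for z,c in((0,(255,0,0)),(-.014,(255,255,0))):
        p=proj(d,t+[0,0,z])[0]*2; print(n,z,p); cv2.circle(im,tuple(int(v) for v in p),2,c,-1)
    x,y=[int(v) for v in proj(d,t)[0]*2]; 
    x0=min(max(x-200,0),1024-400);y0=min(max(y-250,0),768-500); o.append(im[y0:y0+500,x0:x0+400]); print(x0,y0)
d=cam("wrist"); save("wr.png",d["image"]); 
save("two.png",np.hstack(o)); print(np.round(d["tool_from_camera"],3))
E
```

```text
[0.48754812 0.3212251  0.09653676] 8.021426243093317e-05
side 0 [604.42430999 623.88085602]
side -0.014 [603.13580194 637.0773928 ]
404 268
top 0 [186.53657509 467.36758036]
top -0.014 [192.09533193 467.09710136]
0 217
[[-0.    -0.949 -0.315  0.081]
 [ 1.    -0.     0.001  0.   ]
 [-0.001 -0.315  0.949 -0.164]
 [ 0.     0.     0.     1.   ]]
```

View pics/two.png

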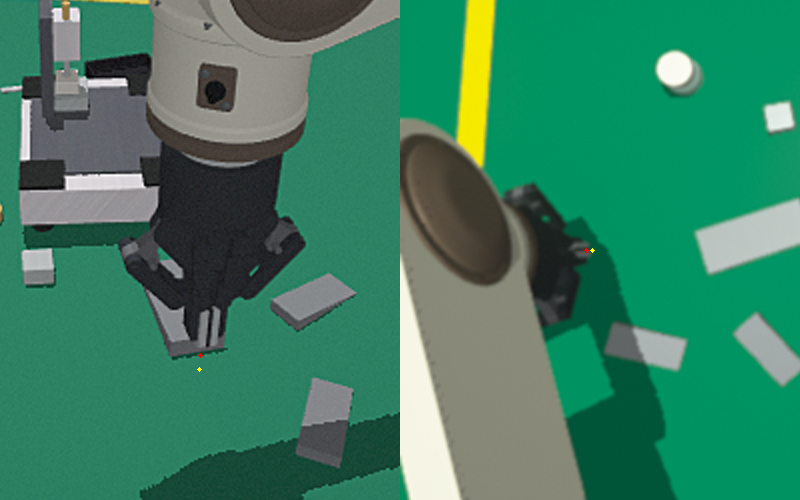

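Side panel: the real fingertips are at (207,348), higher than the predicted tip mark at (199,369). Top panel: tips at (587,249) against (592,250). I triangulate this to find the actual fingertip offset.

```bash
python3 - <<'E'
from h import *
ds,dt=cam("side"),cam("top"); t=ctrl.read_state()["tcp_pos"]; print(t)
for a,b in(((305.5,308),(93.5,233)),((305.5,308),(92,233)),((305.5,309),(94.5,233))):
    c1,r1=ray(ds,a);c2,r2=ray(dt,b)
    k=np.linalg.lstsq(np.c_[r1,-r2],c2-c1,rcond=None)[0]; p,q=c1+k[0]*r1,c2+k[1]*r2
    print(((p+q)/2).round(4),"gap",np.linalg.norm(p-q).round(4))
# enlarged views of the tip: side, top, wrist
im=[cv2.resize(ds["image"][270:330,275:335],(400,400),interpolation=cv2.INTER_CUBIC),cv2.resize(dt["image"][203:263,60:120],(400,400),interpolation=cv2.INTER_CUBIC)]
w=cv2.resize(cam("wrist")["image"],(266,200))
o=np.zeros((600,800,3),np.uint8);o[:400]=np.hstack(im);o[400:,:266]=w;save("tip.png",o)
E
```

```text
[0.48807832 0.31976946 0.09621951]
[0.4861 0.3186 0.1025] gap 0.0058
[0.4862 0.3207 0.1047] gap 0.0057
[0.486  0.3178 0.0995] gap 0.006
```

View pics/tip.png

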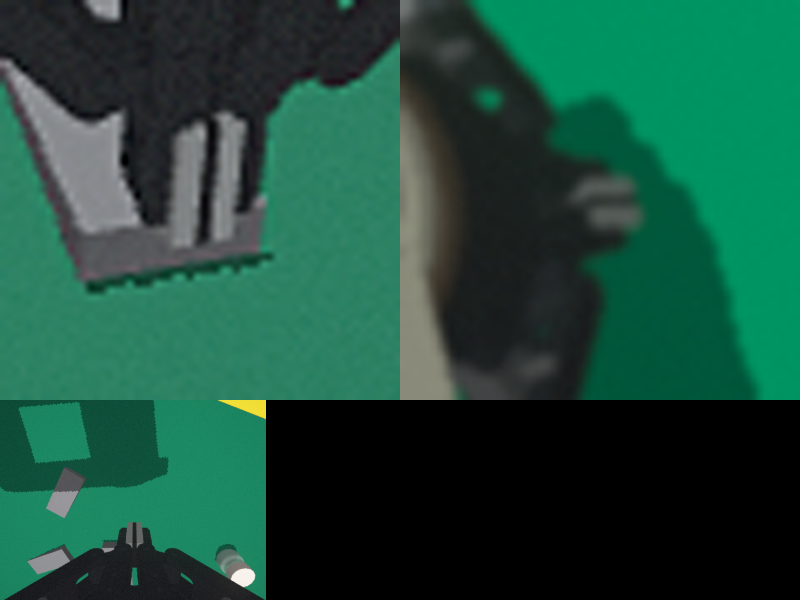

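Triangulation puts the shut fingertips roughly 5–20 mm behind the TCP, not 14 mm ahead, so the nudges passed over the wedge. I touch the bare bench here to calibrate.

Emit:
servo_tool --rows '[[1, [0, 0, -0.04], [0, 0, 0]], [1, [0, 0, -0.03], [0, 0, 0]], [1, [0, 0, -0.008], [0, 0, 0]], [1, [0, 0, -0.003], [0, 0, 0]], [1, [0, 0, -0.002], [0, 0, 0]], [1, [0, 0, 0], [0, 0, 0]]]'

```text
clock: 9.0
tcp_pos: [0.4879, 0.3206, 0.0146]
orientation: [0.587, 0.81, 0.001, 0.0]
force: [0.5, -0.8, 0.8]
width: 0.0002
gripper_force: 0.0
```

Emit:
servo_tool --rows '[[1, [0, 0, -0.002], [0, 0, 0]], [1, [0, 0, -0.002], [0, 0, 0]], [1, [0, 0, -0.002], [0, 0, 0]]]'

```text
clock: 9.3
tcp_pos: [0.4874, 0.3204, 0.0075]
orientation: [0.587, 0.81, 0.0, 0.0]
force: [-0.5, -0.7, -0.1]
width: 0.0003
gripper_force: 0.0
```

Emit:
servo_tool --rows '[[1, [0, 0, -0.002], [0, 0, 0]], [1, [0, 0, -0.002], [0, 0, 0]], [1, [0, 0, -0.002], [0, 0, 0]], [1, [0, 0, -0.001], [0, 0, 0]]]'

```text
clock: 9.7
tcp_pos: [0.4872, 0.3203, 0.0001]
orientation: [0.587, 0.81, -0.0, -0.0]
force: [-0.3, 0.2, 0.6]
width: 0.0003
gripper_force: 0.0
```

```bash
python3 - <<'E'
from h import *
s=ctrl.read_state();t=s["tcp_pos"]; print(t,s["force"],s["joint_pos"].round(3).tolist())
d=cam("side"); dt=cam("top")
print(proj(d,[t,t+[0,0,.02]]).round(1),proj(dt,[t,t+[0,0,.02]]).round(1))
save("s2.png",np.hstack([cv2.resize(d["image"][250:350,240:340],(400,400),interpolation=cv2.INTER_CUBIC),cv2.resize(dt["image"][183:283,60:160],(400,400),interpolation=cv2.INTER_CUBIC)]))
E
```

```text
[4.87190876e-01 3.20306363e-01 7.91233274e-05] [-0.33425223  0.20384298  0.56656405] [0.449, 0.325, 1.672, 0.0, 1.145, 0.132]
[[298.3 354.1]
 [299.1 345.8]] [[110.9 233. ]
 [107.7 233.2]]
```

View pics/s2.png

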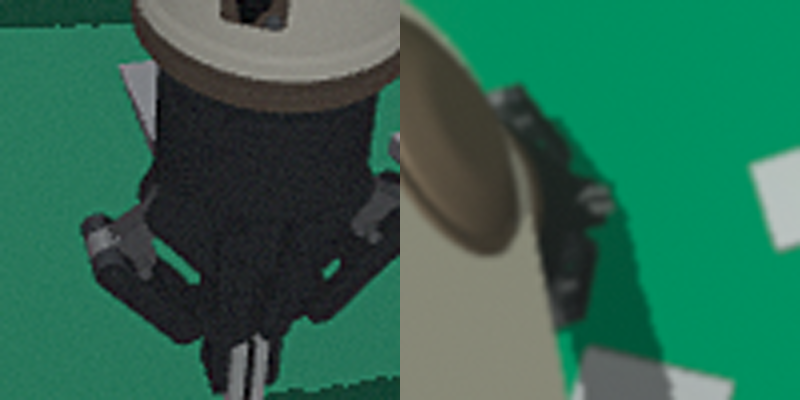

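Emit:
servo_tool --rows '[[1, [0, 0, -0.002], [0, 0, 0]], [1, [0, 0, -0.002], [0, 0, 0]], [1, [0, 0, -0.002], [0, 0, 0]], [1, [0, 0, -0.002], [0, 0, 0]]]'

```text
clock: 10.2
tcp_pos: [0.4872, 0.3203, -0.0078]
orientation: [0.587, 0.81, -0.0, -0.0]
force: [0.0, 0.6, 0.7]
width: 0.0001
gripper_force: 0.0
```

```bash
python3 - <<'E'
from h import *
s=ctrl.read_state();t=s["tcp_pos"]; print(t,s["force"],s["torque"])
d=cam("side"); dt=cam("top")
print(proj(d,[t]).round(1),proj(dt,[t]).round(1))
save("s3.png",np.hstack([cv2.resize(d["image"][300:384,250:334],(400,400),interpolation=cv2.INTER_CUBIC),cv2.resize(dt["image"][203:263,80:140],(400,400),interpolation=cv2.INTER_CUBIC)]))
E
```

```text
[ 0.48721791  0.32032548 -0.00784686] [0.01499364 0.55800826 0.69772337] [-0.0164034  -0.01444795  0.01057816]
[[298.  357.3]] [[112.2 232.9]]
```

View pics/s3.png

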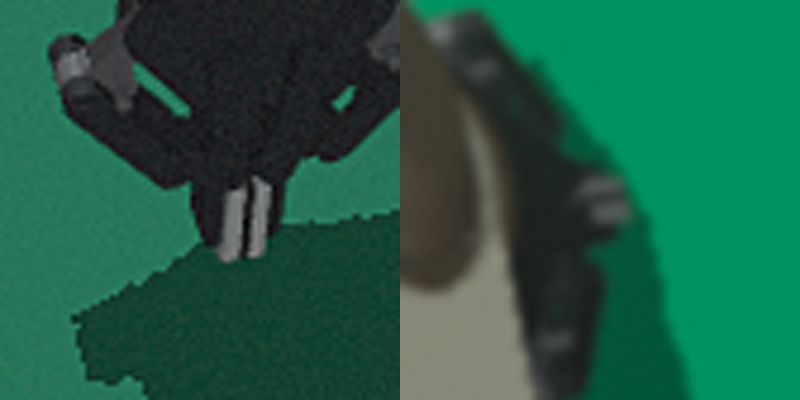

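Emit:
servo_tool --rows '[[1, [0, 0, -0.003], [0, 0, 0]], [1, [0, 0, -0.002], [0, 0, 0]], [1, [0, 0, -0.001], [0, 0, 0]], [1, [0, 0, -0.001], [0, 0, 0]]]'

```text
clock: 10.7
tcp_pos: [0.4872, 0.3203, -0.0147]
orientation: [0.587, 0.81, -0.0, -0.0]
force: [0.0, 0.5, -0.3]
width: 0.0005
gripper_force: 0.0
```

Emit:
servo_tool --rows '[[1, [0, 0, -0.001], [0, 0, 0]], [1, [0, 0, -0.001], [0, 0, 0]]]'

```text
clock: 10.9
tcp_pos: [0.4873, 0.3204, -0.0167]
orientation: [0.587, 0.81, -0.0, -0.0]
force: [-0.3, -0.5, -1.0]
width: 0.0002
gripper_force: 0.0
```

Emit:
servo_tool --rows '[[1, [0, 0, -0.001], [0, 0, 0]], [1, [0, 0, -0.001], [0, 0, 0]]]'

```text
clock: 11.1
tcp_pos: [0.4873, 0.3204, -0.0187]
orientation: [0.587, 0.81, -0.0, -0.0]
force: [0.2, 0.2, 0.3]
width: -0.0003
gripper_force: 0.0
```

Emit:
servo_tool --rows '[[1, [0, 0, -0.001], [0, 0, 0]], [1, [0, 0, -0.001], [0, 0, 0]]]'

```text
clock: 11.3
tcp_pos: [0.4874, 0.3204, -0.0199]
orientation: [0.587, 0.81, 0.0, 0.0]
force: [-8.8, -5.3, 24.7]
width: 0.0004
gripper_force: 12.5
```

Emit:
servo_tool --rows '[[1, [0, 0, -0.001], [0, 0, 0]], [1, [0, 0, -0.001], [0, 0, 0]]]'

```text
clock: 11.5
tcp_pos: [0.4875, 0.3205, -0.0201]
orientation: [0.587, 0.81, 0.0, 0.0]
force: [-20.6, -11.5, 55.6]
width: -0.0001
gripper_force: 27.5
```

```bash
python3 - <<'E'
from h import *
s=ctrl.read_state();t=s["tcp_pos"]; print(t,s["force"],s["torque"],s["joint_torque"])
d=cam("side"); dt=cam("top")
im=d["image"][330:384,250:334]
# brightest/silver rows: fingertip lower edge near column 292-306
g=im.astype(int)
for r in range(0,54,2): print(330+r, [tuple(g[r,c]) [1]-g[r,c][0] for c in range(40,60,2)],[g[r,c].max() for c in range(40,60,2)])
E
```

```text
[ 0.48754019  0.32049473 -0.02008907] [-20.58086881 -11.48041799  55.57108426] [-1.92849755  3.48864804  0.00749575] [-9.17484853e-01 -5.19695020e+01 -3.88543940e+01  4.18336093e-01
 -7.40137786e+00 -6.05356709e-04]
330 [np.int64(0), np.int64(2), np.int64(-1), np.int64(-2), np.int64(1), np.int64(2), np.int64(2), np.int64(6), np.int64(3), np.int64(4)] [np.int64(27), np.int64(33), np.int64(35), np.int64(37), np.int64(36), np.int64(38), np.int64(30), np.int64(33), np.int64(30), np.int64(37)]
332 [np.int64(7), np.int64(0), np.int64(0), np.int64(-1), np.int64(4), np.int64(1), np.int64(4), np.int64(0), np.int64(0), np.int64(6)] [np.int64(34), np.int64(22), np.int64(34), np.int64(38), np.int64(36), np.int64(40), np.int64(27), np.int64(31), np.int64(34), np.int64(37)]
334 [np.int64(1), np.int64(2), np.int64(1), np.int64(3), np.int64(-2), np.int64(2), np.int64(-2), np.int64(2), np.int64(0), np.int64(6)] [np.int64(35), np.int64(34), np.int64(34), np.int64(35), np.int64(40), np.int64(38), np.int64(32), np.int64(29), np.int64(33), np.int64(37)]
336 [np.int64(4), np.int64(-5), np.int64(5), np.int
[... 6049 characters left out ...]
), np.int64(68), np.int64(61), np.int64(66), np.int64(68), np.int64(67), np.int64(65), np.int64(67), np.int64(68), np.int64(64)]
380 [np.int64(46), np.int64(43), np.int64(47), np.int64(47), np.int64(48), np.int64(43), np.int64(52), np.int64(40), np.int64(43), np.int64(49)] [np.int64(61), np.int64(67), np.int64(67), np.int64(65), np.int64(63), np.int64(67), np.int64(64), np.int64(66), np.int64(70), np.int64(65)]
382 [np.int64(46), np.int64(47), np.int64(47), np.int64(51), np.int64(50), np.int64(50), np.int64(44), np.int64(46), np.int64(47), np.int64(49)] [np.int64(66), np.int64(65), np.int64(63), np.int64(66), np.int64(62), np.int64(65), np.int64(65), np.int64(66), np.int64(65), np.int64(63)]
```

The touch gives contact at TCP z ≈ -0.0195, so the shut tips are 19.5 mm behind the TCP, with a stiffness of about 15 N/mm. I back off and redo the nudge at TCP z ≈ -0.016.

Emit:
servo_tool --rows '[[1, [0, 0, 0.03], [0, 0, 0]], [1, [0.01, -0.02, 0.04], [0, 0, 0]], [1, [0.02, -0.04, 0], [0, 0, 0]], [1, [0.02, -0.04, 0], [0, 0, 0]], [1, [0.01, -0.04, 0], [0, 0, 0]], [1, [0.01, -0.023, -0.015], [0, 0, 0]], [1, [0, 0, -0.03], [0, 0, 0]], [1, [0, 0, 0], [0, 0, 0]], [1, [0, 0, 0], [0, 0, 0]]]'

```text
clock: 12.5
tcp_pos: [0.557, 0.1576, 0.0026]
orientation: [0.587, 0.81, -0.0, -0.0]
force: [1.6, 0.2, 0.5]
width: 0.0001
gripper_force: 0.0
```

Emit:
servo_tool --rows '[[1, [0, 0, -0.012], [0, 0, 0]], [1, [0, 0, -0.0065], [0, 0, 0]], [1, [-0.004, -0.0013, 0], [0, 0, 0]], [1, [-0.004, -0.0013, 0], [0, 0, 0]], [1, [-0.003, -0.001, 0], [0, 0, 0]], [1, [-0.002, -0.0007, 0], [0, 0, 0]], [1, [-0.002, -0.0007, 0], [0, 0, 0]], [1, [-0.002, -0.0006, 0], [0, 0, 0]], [1, [-0.002, -0.0006, 0], [0, 0, 0]], [1, [0, 0, 0], [0, 0, 0]]]'

```text
clock: 13.5
tcp_pos: [0.5381, 0.1511, -0.0161]
orientation: [0.587, 0.81, -0.0, -0.0]
force: [-0.3, 0.1, 0.9]
width: -0.0001
gripper_force: 0.0
```

Emit:
servo_tool --rows '[[1, [0.01, 0.003, 0], [0, 0, 0]], [1, [0.01, 0.003, 0], [0, 0, 0]], [1, [0.01, 0.003, 0.03], [0, 0, 0]], [1, [0, 0.03, 0.03], [0, 0, 0]], [1, [-0.0, 0.04, 0], [0, 0, 0]], [1, [-0.02, 0.04, 0], [0, 0, 0]], [1, [-0.03, 0.02, 0], [0, 0, 0]], [1, [-0.025, 0, 0], [0, 0, 0]], [1, [0, 0, 0], [0, 0, 0]]]'

```text
clock: 14.4
tcp_pos: [0.4913, 0.2914, 0.0437]
orientation: [0.586, 0.811, -0.0, -0.0]
force: [-0.2, 0.6, -0.3]
width: -0.0001
gripper_force: 0.0
```

```bash
python3 w.py
```

```text
4 tip [0.5134 0.1104] heel [0.4842 0.2268] L 0.12 ang -75.9 u [ 0.244 -0.97 ]
pad [0.6481 0.0696]
pad [ 0.5549 -0.1228]
pad [0.5255 0.0483]
foot ahead 0.0632 left -0.0031
14.45 [0.4929 0.2911 0.044 ] [1.07 0.78 0.11]
```

The wedge now points at -75.9°, with the foot 63 mm ahead and 3 mm off its centreline. Next, get behind the heel and push along (0.244, -0.970).

Emit:
servo_tool --rows '[[1, [-0.007, -0.01, -0.02], [0, 0, -2]], [1, [-0.0064, -0.01, -0.02], [0, 0, -2]], [1, [0, -0.01, -0.012], [0, 0, 0]], [1, [0, -0.0094, -0.005], [0, 0, 0]], [1, [0, 0, 0], [0, 0, 0]]]'

```text
clock: 14.95
tcp_pos: [0.4806, 0.2496, -0.0134]
orientation: [0.615, 0.789, -0.0, -0.0]
force: [0.6, -0.1, 0.9]
width: -0.0
gripper_force: 0.0
```

Emit:
servo_tool --rows '[[1, [0.0015, -0.006, 0], [0, 0, 0]], [1, [0.0015, -0.006, 0], [0, 0, 0]], [1, [0.0012, -0.005, 0], [0, 0, 0]], [1, [0.0012, -0.005, 0], [0, 0, 0]], [1, [0.0015, -0.006, 0], [0, 0, 0]], [1, [0.0015, -0.006, 0], [0, 0, 0]], [1, [0.0015, -0.006, 0], [0, 0, 0]], [1, [0.0015, -0.006, 0], [0, 0, 0]], [1, [0, 0, 0], [0, 0, 0]]]'

```text
clock: 15.85
tcp_pos: [0.4914, 0.2039, -0.0132]
orientation: [0.615, 0.789, -0.0, 0.0]
force: [0.7, 0.4, -0.2]
width: -0.0002
gripper_force: 0.0
```

```bash
python3 w.py
```

```text
29 tip [0.5208 0.0757] heel [0.4357 0.4772] L 0.4104 ang -78.0 u [ 0.207 -0.978]
pad [0.6483 0.0696]
pad [ 0.5548 -0.1228]
pad [0.5256 0.048 ]
foot ahead 0.0278 left -0.0008
15.9 [ 0.4913  0.2043 -0.0132] [ 0.06 -0.15 -0.22]
```

Emit:
servo_tool --rows '[[1, [0.0012, -0.005, 0], [0, 0, 0]], [1, [0.0012, -0.005, 0], [0, 0, 0]], [1, [0.0012, -0.005, 0], [0, 0, 0]], [1, [0.0012, -0.005, 0], [0, 0, 0]], [1, [0.0012, -0.005, 0], [0, 0, 0]], [1, [0.0012, -0.005, 0], [0, 0, 0]], [1, [0.0005, -0.002, 0], [0, 0, 0]], [1, [0.0, 0, 0], [0, 0, 0]]]'

```text
clock: 16.7
tcp_pos: [0.4991, 0.1724, -0.0131]
orientation: [0.615, 0.789, -0.0, -0.0]
force: [-0.8, 0.6, -0.7]
width: -0.0002
gripper_force: 0.0
```

Emit:
servo_tool --rows '[[1, [0.0004, -0.0015, 0], [0, 0, 0]], [1, [0.0003, -0.0015, 0], [0, 0, 0]]]'

```text
clock: 16.9
tcp_pos: [0.4997, 0.1698, -0.0131]
orientation: [0.614, 0.789, 0.0, -0.0]
force: [0.1, 0.1, 0.2]
width: -0.0001
gripper_force: 0.4
```

Emit:
servo_tool --rows '[[1, [0.0003, -0.0012, 0], [0, 0, 0]], [1, [0.0003, -0.0012, 0], [0, 0, 0]]]'

```text
clock: 17.1
tcp_pos: [0.5003, 0.1673, -0.0131]
orientation: [0.614, 0.789, -0.0, -0.0]
force: [0.1, 0.9, 0.3]
width: -0.0002
gripper_force: 0.4
```

Emit:
servo_tool --rows '[[1, [0.0003, -0.0012, 0], [0, 0, 0]], [1, [0.0003, -0.0012, 0], [0, 0, 0]]]'

```text
clock: 17.3
tcp_pos: [0.5009, 0.1649, -0.0131]
orientation: [0.614, 0.789, -0.0, -0.0]
force: [-0.4, 1.8, 0.4]
width: 0.0001
gripper_force: 0.5
```

Emit:
servo_tool --rows '[[1, [0.0002, -0.0008, 0], [0, 0, 0]]]'

```text
clock: 17.4
tcp_pos: [0.5011, 0.1641, -0.0131]
orientation: [0.615, 0.789, -0.0, -0.0]
force: [0.1, 1.1, 0.8]
width: 0.0001
gripper_force: 0.5
```

Emit:
servo_tool --rows '[[1, [0.0003, -0.0012, 0], [0, 0, 0]]]'

```text
clock: 17.5
tcp_pos: [0.5014, 0.1629, -0.0131]
orientation: [0.615, 0.789, -0.0, -0.0]
force: [-0.9, 0.6, 1.2]
width: -0.0001
gripper_force: 0.5
```

Emit:
servo_tool --rows '[[1, [0.0003, -0.0012, 0], [0, 0, 0]]]'

```text
clock: 17.6
tcp_pos: [0.5017, 0.1617, -0.0131]
orientation: [0.614, 0.789, -0.0, -0.0]
force: [0.7, 1.8, 0.6]
width: -0.0
gripper_force: 0.5
```

Emit:
servo_tool --rows '[[1, [0.0003, -0.0012, 0], [0, 0, 0]], [1, [0.0003, -0.0012, 0], [0, 0, 0]]]'

```text
clock: 17.8
tcp_pos: [0.5023, 0.1593, -0.0131]
orientation: [0.615, 0.789, -0.0, -0.0]
force: [0.3, 0.1, 1.7]
width: -0.0001
gripper_force: 0.6
```

Emit:
servo_tool --rows '[[1, [0.0003, -0.0012, 0], [0, 0, 0]]]'

```text
clock: 17.9
tcp_pos: [0.5026, 0.1581, -0.0131]
orientation: [0.615, 0.789, -0.0, -0.0]
force: [0.6, 0.6, 1.4]
width: -0.0003
gripper_force: 0.6
```

Emit:
servo_tool --rows '[[1, [0.0003, -0.0012, 0], [0, 0, 0]]]'

```text
clock: 18.0
tcp_pos: [0.5029, 0.1568, -0.0131]
orientation: [0.615, 0.789, -0.0, -0.0]
force: [0.8, 1.6, 0.1]
width: -0.0005
gripper_force: 0.6
```

Emit:
servo_tool --rows '[[1, [0.0003, -0.0012, 0], [0, 0, 0]], [1, [0.0003, -0.0012, 0], [0, 0, 0]]]'

```text
clock: 18.2
tcp_pos: [0.5035, 0.1544, -0.0131]
orientation: [0.615, 0.789, -0.0, -0.0]
force: [-0.7, 0.9, 1.5]
width: 0.0003
gripper_force: 0.6
```

Emit:
servo_tool --rows '[[1, [0.0003, -0.0012, 0], [0, 0, 0]]]'

```text
clock: 18.3
tcp_pos: [0.5038, 0.1532, -0.0131]
orientation: [0.615, 0.789, -0.0, -0.0]
force: [-0.1, 1.0, 1.0]
width: -0.0
gripper_force: 0.6
```

Emit:
servo_tool --rows '[[1, [0.0003, -0.0012, 0], [0, 0, 0]]]'

```text
clock: 18.4
tcp_pos: [0.5041, 0.152, -0.0131]
orientation: [0.615, 0.789, -0.0, -0.0]
force: [-0.1, 1.1, 1.6]
width: 0.0001
gripper_force: 0.6
```

Emit:
servo_tool --rows '[[1, [0.0003, -0.0012, 0], [0, 0, 0]], [1, [0.0003, -0.0012, 0], [0, 0, 0]]]'

```text
clock: 18.6
tcp_pos: [0.5047, 0.1497, -0.0131]
orientation: [0.615, 0.789, -0.0, -0.0]
force: [-1.5, 0.4, 2.0]
width: -0.0
gripper_force: 0.7
```

Emit:
servo_tool --rows '[[1, [0.0003, -0.0012, 0], [0, 0, 0]]]'

```text
clock: 18.7
tcp_pos: [0.505, 0.1485, -0.0131]
orientation: [0.614, 0.789, -0.0, -0.0]
force: [-1.3, 2.7, 1.1]
width: -0.0002
gripper_force: 0.7
```

```bash
python3 - <<'E'
from h import *
d=cam("top"); dd=cam("side")
from m import pads
for s,c,r in pads(d): print("pad",onplane(d,r[0],.068)[:2].round(4))
s=ctrl.read_state(); print(s["clock"],s["tcp_pos"].round(4),s["force"].round(2))
save("p1.png",np.hstack([cv2.resize(d["image"][170:270,150:250],(400,400),interpolation=cv2.INTER_CUBIC),cv2.resize(dd["image"][200:300,215:315],(400,400),interpolation=cv2.INTER_CUBIC)]))
E
```

```text
pad [0.6482 0.0695]
pad [ 0.5548 -0.1228]
pad [0.5265 0.0475]
18.8 [ 0.505   0.1483 -0.0132] [-0.97  0.44 -0.61]
```

View pics/p1.png

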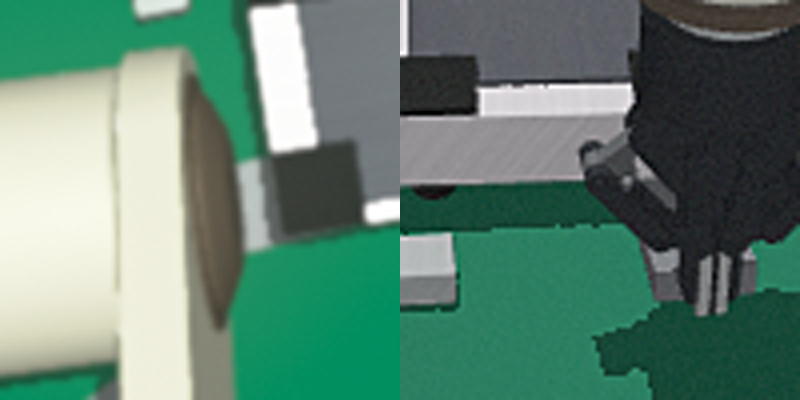

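The wedge's thin end is under the fixture below the near-left pad: top panel wedge at (255,200), pad at (318,188); side panel tips on the heel at (710,300). The fixture pads haven't moved. I continue in small steps.

Emit:
servo_tool --rows '[[1, [0.0003, -0.001, 0], [0, 0, 0]]]'

```text
clock: 18.9
tcp_pos: [0.5052, 0.1475, -0.0132]
orientation: [0.615, 0.789, -0.0, -0.0]
force: [-0.2, 0.9, -0.6]
width: -0.0001
gripper_force: 0.4
```

Emit:
servo_tool --rows '[[1, [0.0003, -0.001, 0], [0, 0, 0]]]'

```text
clock: 19.0
tcp_pos: [0.5055, 0.1465, -0.0132]
orientation: [0.614, 0.789, -0.0, -0.0]
force: [0.2, 0.4, -0.3]
width: 0.0002
gripper_force: 0.4
```

Emit:
servo_tool --rows '[[1, [0.0003, -0.001, 0], [0, 0, 0]]]'

```text
clock: 19.1
tcp_pos: [0.5058, 0.1454, -0.0132]
orientation: [0.615, 0.789, -0.0, -0.0]
force: [0.3, -0.0, -1.0]
width: -0.0002
gripper_force: 0.3
```

Emit:
servo_tool --rows '[[1, [0.0003, -0.001, 0], [0, 0, 0]]]'

```text
clock: 19.2
tcp_pos: [0.5062, 0.1444, -0.0132]
orientation: [0.615, 0.789, -0.0, -0.0]
force: [0.1, 0.1, -0.2]
width: 0.0002
gripper_force: 0.3
```

Emit:
servo_tool --rows '[[1, [0.0003, -0.001, 0], [0, 0, 0]]]'

```text
clock: 19.3
tcp_pos: [0.5065, 0.1434, -0.0132]
orientation: [0.615, 0.789, -0.0, -0.0]
force: [0.1, 0.9, -0.7]
width: -0.0001
gripper_force: 0.2
```

Emit:
servo_tool --rows '[[1, [0.0003, -0.001, 0], [0, 0, 0]]]'

```text
clock: 19.4
tcp_pos: [0.5068, 0.1424, -0.0132]
orientation: [0.615, 0.789, -0.0, -0.0]
force: [-0.2, 0.7, -0.6]
width: 0.0002
gripper_force: 0.2
```

Emit:
servo_tool --rows '[[1, [0.0003, -0.001, 0], [0, 0, 0]]]'

```text
clock: 19.5
tcp_pos: [0.5071, 0.1414, -0.0131]
orientation: [0.615, 0.789, -0.0, -0.0]
force: [-0.6, 0.5, -0.8]
width: 0.0002
gripper_force: 0.2
```

Emit:
servo_tool --rows '[[1, [0.0003, -0.001, 0], [0, 0, 0]]]'

```text
clock: 19.6
tcp_pos: [0.5074, 0.1405, -0.0131]
orientation: [0.615, 0.789, -0.0, -0.0]
force: [-0.4, 0.2, -0.1]
width: 0.0001
gripper_force: 0.2
```

Emit:
servo_tool --rows '[[1, [0.0003, -0.001, 0], [0, 0, 0]]]'

```text
clock: 19.7
tcp_pos: [0.5077, 0.1394, -0.0131]
orientation: [0.615, 0.789, -0.0, -0.0]
force: [-0.5, 1.0, 0.1]
width: 0.0001
gripper_force: 0.2
```

```bash
python3 - <<'E'
from m import *
import pickle
d=cam("top"); d0=pickle.load(open("d0.pkl","rb"))["top"]
for s,c,r in pads(d): print("pad",s[4],onplane(d,r[0],.068)[:2].round(4))
# subpixel shift of the fixture right/front part, top view
for n,(y0,y1,x0,x1) in {"farleft":(145,175,205,240),"nearright":(190,220,295,325),"nearleft":(200,232,226,262)}.items():
    a=cv2.cvtColor(d0["image"],cv2.COLOR_RGB2GRAY)[y0:y1,x0:x1].astype(np.float32);b=cv2.cvtColor(d["image"],cv2.COLOR_RGB2GRAY)[y0:y1,x0:x1].astype(np.float32)
    print(n,np.round(cv2.phaseCorrelate(a,b),2).tolist() if 0 else cv2.phaseCorrelate(a,b))
s=ctrl.read_state(); print(s["clock"],s["force"].round(2))
E
```

```text
pad 343 [0.6488 0.0694]
pad 343 [ 0.5549 -0.1228]
pad 341 [0.5266 0.0464]
farleft ((0.08779204556608988, -0.027060954781450874), 0.9966556387918967)
nearright ((0.026317506214951436, -0.10227343364064545), 1.0094117079840765)
nearleft ((-0.03924322114574963, -0.045157799028981316), 0.9973730962309573)
19.75 [ 0.04 -0.1   0.59]
```

Emit:
servo_tool --rows '[[1, [0.0003, -0.001, 0], [0, 0, 0]]]'

```text
clock: 19.85
tcp_pos: [0.508, 0.1385, -0.0131]
orientation: [0.615, 0.789, -0.0, -0.0]
force: [0.3, -0.0, -0.5]
width: -0.0001
gripper_force: 0.2
```

Emit:
servo_tool --rows '[[1, [0.0003, -0.001, 0], [0, 0, 0]]]'

```text
clock: 19.95
tcp_pos: [0.5083, 0.1375, -0.0131]
orientation: [0.614, 0.789, -0.0, -0.0]
force: [0.7, 0.4, 0.3]
width: -0.0
gripper_force: 0.2
```

Emit:
servo_tool --rows '[[1, [0.0003, -0.001, 0], [0, 0, 0]]]'

```text
clock: 20.05
tcp_pos: [0.5086, 0.1365, -0.0131]
orientation: [0.615, 0.789, -0.0, -0.0]
force: [-0.7, 0.3, 0.1]
width: 0.0002
gripper_force: 0.3
```

Emit:
servo_tool --rows '[[1, [0.0003, -0.001, 0], [0, 0, 0]]]'

```text
clock: 20.15
tcp_pos: [0.5089, 0.1356, -0.0131]
orientation: [0.615, 0.789, 0.0, -0.0]
force: [-0.9, 1.0, -0.2]
width: 0.0
gripper_force: 1.3
```

Emit:
servo_tool --rows '[[1, [0, 0, 0], [0, 0, 0]]]'

```text
clock: 20.25
tcp_pos: [0.5089, 0.1355, -0.0131]
orientation: [0.615, 0.789, -0.0, -0.0]
force: [0.2, 0.6, -0.4]
width: 0.0002
gripper_force: 0.2
```

Emit:
servo_tool --rows '[[1, [0.0003, -0.001, 0], [0, 0, 0]]]'

```text
clock: 20.35
tcp_pos: [0.5091, 0.1348, -0.0131]
orientation: [0.615, 0.789, 0.0, -0.0]
force: [-1.8, 6.1, -0.2]
width: -0.0002
gripper_force: 2.9
```

Emit:
servo_tool --rows '[[1, [0.0003, -0.001, 0], [0, 0, 0]]]'

```text
clock: 20.45
tcp_pos: [0.5093, 0.134, -0.0131]
orientation: [0.615, 0.789, 0.0, -0.0]
force: [-1.3, 8.9, 1.3]
width: 0.0
gripper_force: 4.2
```

```bash
python3 - <<'E'
from m import *
import pickle
p=pickle.load(open("d0.pkl","rb")); d0=p["side"]
f=[]
for k in range(3): d=cam("side"); f.append(ctrl.read_state()["force"])
print(np.mean(f,0).round(2)); 
# wedge's visible heel part & fixture shift in side view
for n,(y0,y1,x0,x1) in {"farleft":(205,250,208,245)}.items():
    a,b=[cv2.cvtColor(q["image"],cv2.COLOR_RGB2GRAY)[y0:y1,x0:x1].astype(np.float32) for q in(d0,d)]
    print(n,cv2.phaseCorrelate(a,b))
t=cam("top")["image"]
hsv=cv2.cvtColor(t,cv2.COLOR_RGB2HSV); m=((hsv[...,1]<60)&(hsv[...,2]>90)).astype(np.uint8); print("\n".join("".join(".#"[v] for v in r) for r in m[200:236,195:260]))
E
```

```text
[-0.93  6.21 -0.1 ]
farleft ((0.03090576438826531, 0.34670250047696527), 1.0186665007803175)
###############...#..############################################
##############..###..############################################
##############..###...###########################################
##############..##.#..###########################################
##############....##..###########################################
##############..#####.##################....#####################
##############...####..############.........#####################
##############...##.#..###########..........#####################
##############......#...####................#####################
##############.....#.#.......................####################
##############....####.......................####################
##############....####.......................####################
##############....###........................####################
###############.....##.......................####################
###############...####.......................####################
###############..
[... 668 characters left out ...]
.....................#########..........
################.....##.........................#................
################.....##..........................................
################.....##..........................................
################.....#...........................................
#################....#...........................................
#################................................................
################.................................................
################....#............................................
#################................................................
#################................................................
```

It bit at about 6 N. I back off, go up and over to the pad (tips 26 mm above it), then check for any fixture shift.

Emit:
servo_tool --rows '[[1, [-0.001, 0.004, 0], [0, 0, 0]], [1, [-0.004, 0.016, 0], [0, 0, 0]], [1, [0, 0, 0.04], [0, 0, 0]], [1, [0, 0, 0.04], [0, 0, 0]], [1, [0, -0.02, 0.008], [0, 0, 0]], [1, [0.0075, -0.035, 0], [0, 0, 0]], [1, [0.0075, -0.03, 0], [0, 0, 0]], [1, [0.0064, -0.021, 0], [0, 0, 0]], [1, [0, 0, 0], [0, 0, 0]], [1, [0, 0, 0], [0, 0, 0]]]'

```text
clock: 21.65
tcp_pos: [0.5258, 0.0474, 0.0748]
orientation: [0.615, 0.789, -0.0, -0.0]
force: [-0.1, -0.3, 0.1]
width: -0.0
gripper_force: 0.0
```

```bash
cat > sh.py <<'E'
from m import *
import pickle
p=pickle.load(open("d0.pkl","rb")); f=[]
for n,rs in (("side",{"leftface_edge":(225,250,210,250),"FLpad":(205,235,205,245)}),("top",{"FLpad":(145,175,205,240),"NR":(190,220,295,325),"front":(210,232,250,300)})):
    d=cam(n); f.append(ctrl.read_state()["force"])
    for k,(y0,y1,x0,x1) in rs.items():
        a,b=[cv2.Canny(q["image"],60,150)[y0:y1,x0:x1].astype(np.float32) for q in(p[n],d)]
        a,b=[cv2.cvtColor(q["image"],cv2.COLOR_RGB2GRAY)[y0:y1,x0:x1].astype(np.float32) for q in(p[n],d)]
        print(n,k,np.round(cv2.phaseCorrelate(a,b)[0],2))
s=ctrl.read_state(); print(s["clock"],s["tcp_pos"].round(4),np.mean(f,0).round(2))
E
python3 sh.py
```

```text
side leftface_edge [0.09 0.46]
side FLpad [ 0.   -0.06]
top FLpad [0.41 0.07]
top NR [ 0.04 -0.15]
top front [0.16 0.14]
21.75 [0.5256 0.0482 0.0748] [-0.1  -0.2  -0.15]
```

Emit:
servo_tool --rows '[[1, [0, 0, -0.012], [0, 0, 0]], [1, [0, 0, -0.009], [0, 0, 0]], [1, [0, 0, -0.002], [0, 0, 0]], [1, [0, 0, -0.001], [0, 0, 0]], [1, [0, 0, 0], [0, 0, 0]]]'

```text
clock: 22.25
tcp_pos: [0.5258, 0.0476, 0.0508]
orientation: [0.614, 0.789, -0.0, -0.0]
force: [-0.1, -0.8, -0.1]
width: 0.0001
gripper_force: 0.0
```

Emit:
servo_tool --rows '[[1, [0, 0, -0.0007], [0, 0, 0]], [1, [0, 0, 0], [0, 0, 0]]]'

```text
clock: 22.45
tcp_pos: [0.526, 0.0475, 0.0503]
orientation: [0.615, 0.789, 0.0, 0.0]
force: [0.6, -0.3, -0.4]
width: 0.0002
gripper_force: 0.0
```

Emit:
servo_tool --rows '[[1, [0, 0, -0.0007], [0, 0, 0]], [1, [0, 0, 0], [0, 0, 0]]]'

```text
clock: 22.65
tcp_pos: [0.5259, 0.0476, 0.0495]
orientation: [0.615, 0.789, -0.0, 0.0]
force: [-0.1, -0.8, -0.7]
width: -0.0002
gripper_force: 0.0
```

Emit:
servo_tool --rows '[[1, [0, 0, -0.0005], [0, 0, 0]], [1, [0, 0, 0], [0, 0, 0]]]'

```text
clock: 22.85
tcp_pos: [0.5259, 0.0475, 0.0489]
orientation: [0.615, 0.789, -0.0, -0.0]
force: [-0.3, 1.0, 0.6]
width: 0.0002
gripper_force: 0.0
```

Emit:
servo_tool --rows '[[1, [0, 0, -0.0004], [0, 0, 0]], [1, [0, 0, 0], [0, 0, 0]]]'

```text
clock: 23.05
tcp_pos: [0.5258, 0.0475, 0.0485]
orientation: [0.615, 0.789, -0.0, -0.0]
force: [-0.2, -0.1, 0.1]
width: -0.0003
gripper_force: 0.0
```

Emit:
servo_tool --rows '[[1, [0, 0, -0.0003], [0, 0, 0]], [1, [0, 0, 0], [0, 0, 0]]]'

```text
clock: 23.25
tcp_pos: [0.5259, 0.0475, 0.0482]
orientation: [0.615, 0.789, -0.0, -0.0]
force: [-0.1, -0.3, -0.3]
width: 0.0002
gripper_force: 0.0
```

Emit:
servo_tool --rows '[[1, [0, 0, -0.0004], [0, 0, 0]], [1, [0, 0, 0], [0, 0, 0]]]'

```text
clock: 23.45
tcp_pos: [0.5259, 0.0476, 0.0481]
orientation: [0.615, 0.789, 0.0, 0.0]
force: [-2.2, -0.3, 5.5]
width: 0.0001
gripper_force: 2.3
```

Emit:
servo_tool --rows '[[1, [0, 0, -0.0004], [0, 0, 0]], [1, [0, 0, 0], [0, 0, 0]]]'

```text
clock: 23.65
tcp_pos: [0.5259, 0.0475, 0.0481]
orientation: [0.615, 0.789, 0.0, 0.0]
force: [-4.8, -0.0, 10.5]
width: 0.0
gripper_force: 5.3
```

The corner carries 10 N with no dip. I trim the sideways component by easing x.

Emit:
servo_tool --rows '[[1, [-0.0003, 0, 0], [0, 0, 0]], [1, [0, 0, 0], [0, 0, 0]], [1, [0, 0, 0], [0, 0, 0]]]'

```text
clock: 23.95
tcp_pos: [0.5259, 0.0475, 0.0481]
orientation: [0.615, 0.789, 0.0, 0.0]
force: [-1.7, 1.5, 8.6]
width: 0.0
gripper_force: 4.4
```

Emit:
servo_tool --rows '[[1, [-0.0003, -0.0001, -0.0002], [0, 0, 0]], [1, [0, 0, 0], [0, 0, 0]], [1, [0, 0, 0], [0, 0, 0]]]'

```text
clock: 24.25
tcp_pos: [0.5259, 0.0475, 0.0481]
orientation: [0.614, 0.789, 0.001, 0.001]
force: [0.1, 0.9, 9.5]
width: 0.0
gripper_force: 4.8
```

```bash
cat >> sh.py <<'E'
f=[]
for k in range(6): cam("top"); f.append(ctrl.read_state()["force"])
print("mean F",np.mean(f,0).round(2))
d=cam("side"); t=cam("top")
for s,c,r in pads(t): print("pad",onplane(t,r[0],.068)[:2].round(4))
save("end.png",np.hstack([cv2.resize(t["image"][150:275,135:260],(400,400),interpolation=cv2.INTER_CUBIC),cv2.resize(d["image"][180:305,195:320],(400,400),interpolation=cv2.INTER_CUBIC)]))
E
python3 sh.py
```

```text
side leftface_edge [0.03 0.58]
side FLpad [-0.01 -0.01]
top FLpad [0.15 0.05]
top NR [ 0.1  -0.17]
top front [0.09 0.04]
24.35 [0.5259 0.0475 0.0481] [-0.66  1.23  9.5 ]
mean F [-0.96  1.31  9.32]
pad [0.6488 0.0694]
pad [ 0.5565 -0.1232]
```

View pics/end.png

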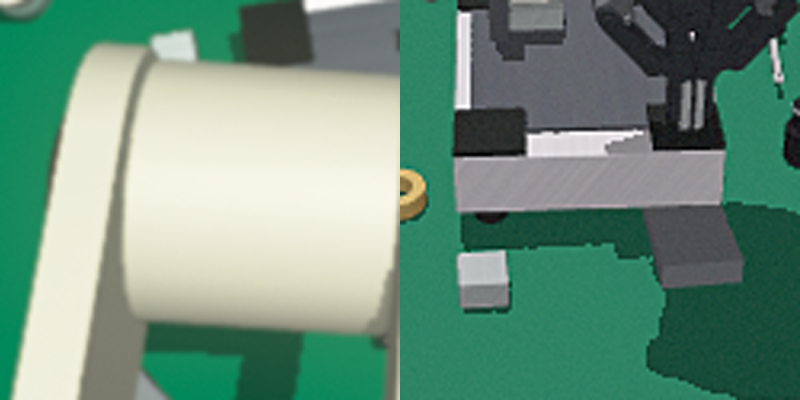

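The final view shows the fingertips on the near-left pad, side panel (692,120), with the wedge under that corner, heel at (700,270). The block and the fixture's other corners are unmoved. The pad height is the same at 5 and 10 N. One fine trim, then hand in.

Emit:
servo_tool --rows '[[1, [-0.0001, 0.0001, -0.0001], [0, 0, 0]], [1, [0, 0, 0], [0, 0, 0]], [1, [0, 0, 0], [0, 0, 0]]]'

```text
clock: 25.05
tcp_pos: [0.5259, 0.0475, 0.0481]
orientation: [0.615, 0.789, 0.001, 0.001]
force: [-0.4, 0.6, 9.5]
width: 0.0001
gripper_force: 5.1
```

```bash
python3 -c "
from rig import ctrl
s=ctrl.read_state();print(s['clock'],s['tcp_pos'],s['force']);print(ctrl.finish_job())"
```

```text
25.05 [0.52586762 0.04753442 0.04806122] [-0.40115568  0.64578643  9.47451835]
the job is handed in; nothing more can be done
None
```

I handed the job in at 25 s with the wedge under the short foot and the fingertips pressing straight down on the corner pad at about 9.5 N, with no dip; the push force peaked at about 9 N as the wedge bit (over the 6 N slide limit), but the pictures showed no clear shift of the fixture.

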